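# Set the stock tags in the bead carver's shop

### The job

Each bead bin has a hinged wooden tag on the board in front of it; with the fingertips, push tags over so that only the bins filled to the brim show the disc face of their tag uppermost (tipped fully away from the robot), and the nearly empty bins show the blank face (tipped fully towards the robot). Tags that are already right must end as they are. Do not lift or shift the boards, the bins or the other things on the bench.

Things in the scene. Friction and masses are not known exactly. Their poses are not given: they have to be found in the camera images.
- board_1: Brown wooden tag stand 1, loose, 1.6 kg, 90 (x) x 190 (y) mm, with two tags side by side. Origin: centre of underside; x points away from the robot to its two bins, y to the left. Rails 12 mm either side of the hinge line rise to 58 mm, its highest fixed parts. Bin centres are about 165 mm beyond it, 47.5 mm left and right, each behind its own tag. The two boards may swap sides.
- tag_1l (a joint): Left tag (y +47.5 mm) of board 1: pale flap 60 mm wide, 6 thick, top edge 65 mm from its hinge, 25-50 g. 0 rad upright; +0.60 tipped fully away from the robot, raised dark disc uppermost; -0.60 fully towards the robot, blank face uppermost. Nearly free hinge: pushed past upright it falls over to the stop. Tipped, its edge is 37 mm out from the hinge line, 104 mm above the table; upright 115.
- tag_1l_hinge (a point): Centre of the hinge line of the left tag of board 1, 50 mm above the table; fixed on the board, axes as the board's (hinge line along y). It does not turn with the tag.
- tag_1r (a joint): Right tag (y -47.5 mm) of board 1: pale flap 60 mm wide, 6 thick, top edge 65 mm from its hinge, 25-50 g. 0 rad upright; +0.60 tipped fully away from the robot, raised dark disc uppermost; -0.60 fully towards the robot, blank face uppermost. Nearly free hinge: pushed past upright it falls over to the stop. Tipped, its edge is 37 mm out from the hinge line, 104 mm above the table; upright 115.
- tag_1r_hinge (a point): Centre of the hinge line of the right tag of board 1, 50 mm above the table; fixed on the board, axes as the board's (hinge line along y). It does not turn with the tag.
- full_bin_1: Open dark wooden bin, 90 (x) x 84 (y) x 50 mm high, loose, filled: a heap of pale wooden beads (19 mm) up to and over the brim, top at 65 mm (the beads are fixed in it). Origin at the centre of its underside. Stands behind one of the two tags of board 1, left or right by chance; its front wall is about 120 mm beyond the hinge line.
- low_bin_1: Open dark wooden bin, 90 (x) x 84 (y) x 50 mm high, loose, nearly empty: only three pale wooden beads on its floor (the beads are fixed in it). Origin at the centre of its underside. Stands behind one of the two tags of board 1, left or right by chance; its front wall is about 120 mm beyond the hinge line.
- board_2: Brown wooden tag stand 2, loose, 1.6 kg, 90 (x) x 190 (y) mm, with two tags side by side. Origin: centre of underside; x points away from the robot to its two bins, y to the left. Rails 12 mm either side of the hinge line rise to 58 mm, its highest fixed parts. Bin centres are about 165 mm beyond it, 47.5 mm left and right, each behind its own tag. The two boards may swap sides.
- tag_2l (a joint): Left tag (y +47.5 mm) of board 2: pale flap 60 mm wide, 6 thick, top edge 65 mm from its hinge, 25-50 g. 0 rad upright; +0.60 tipped fully away from the robot, raised dark disc uppermost; -0.60 fully towards the robot, blank face uppermost. Nearly free hinge: pushed past upright it falls over to the stop. Tipped, its edge is 37 mm out from the hinge line, 104 mm above the table; upright 115.
- tag_2l_hinge (a point): Centre of the hinge line of the left tag of board 2, 50 mm above the table; fixed on the board, axes as the board's (hinge line along y). It does not turn with the tag.
- tag_2r (a joint): Right tag (y -47.5 mm) of board 2: pale flap 60 mm wide, 6 thick, top edge 65 mm from its hinge, 25-50 g. 0 rad upright; +0.60 tipped fully away from the robot, raised dark disc uppermost; -0.60 fully towards the robot, blank face uppermost. Nearly free hinge: pushed past upright it falls over to the stop. Tipped, its edge is 37 mm out from the hinge line, 104 mm above the table; upright 115.
- tag_2r_hinge (a point): Centre of the hinge line of the right tag of board 2, 50 mm above the table; fixed on the board, axes as the board's (hinge line along y). It does not turn with the tag.
- full_bin_2: Open dark wooden bin, 90 (x) x 84 (y) x 50 mm high, loose, filled: a heap of pale wooden beads (19 mm) up to and over the brim, top at 65 mm (the beads are fixed in it). Origin at the centre of its underside. Stands behind one of the two tags of board 2, left or right by chance; its front wall is about 120 mm beyond the hinge line.
- low_bin_2: Open dark wooden bin, 90 (x) x 84 (y) x 50 mm high, loose, nearly empty: only three pale wooden beads on its floor (the beads are fixed in it). Origin at the centre of its underside. Stands behind one of the two tags of board 2, left or right by chance; its front wall is about 120 mm beyond the hinge line.
- bottle: Clear plastic water bottle with a white cap, 60 mm diameter, 170 mm high, loose, standing upright. Origin at the centre of its underside. Bystander.
- figurine: Small turned dark wooden figurine, 38 mm base, 72 mm high, loose. Origin at the centre of its underside. Bystander.
- bangle: Brown wooden bangle lying flat, 72 mm outer diameter, 56 mm inner, 14 mm high, loose. Origin at the centre of its underside. Bystander.
Things that resemble listed ones, but are neither listed nor needed, are in the scene too. What is shaped like the board_1 but green or purple is not meant.

How it is judged:
By the outcome, as a careful person would: the job done as asked, in the order asked, and still so for the second after the job is handed in, with the robot touching nothing.
It also fails if it takes over 40 s, if anything falls off the work surface, if the arm or the gripper's body presses on something with over 40 N, if the wrist force passes 120 N, or if a joint passes its speed limit or range.

### The arm

A 6-joint arm with a two-finger parallel gripper is mounted at the origin on the work surface. World frame = base frame: x ahead of the robot, y to its left, z up, the work surface at z = 0. Lengths are in m, angles in rad, forces in N, time in s.
With the tool pointing down it reaches from about 0.25 to 0.775 m from the base axis. Payload 4 kg.
Tool frame: the origin (TCP) lies midway between the tips of the shut fingers; the grasp point (between the pads) lies 19 mm behind it (bot.hold_point_z is the z of the grasp point in the tool frame, in m); z points along the fingers, y is the line along which they close (so a half turn about z gives the same grasp; the last joint's range is limited). The gripper opens to 94 mm and grips with 3 to 60 N. Pads are 16 mm wide; open, the fingers measure 119 mm over their backs; the gripper's body (75 mm by 177 mm) begins 78 mm behind the grasp point.
Start: joints at [1.064, 0.087, 1.371, -0, 1.684, -0.103], TCP at [0.216, 0.506, 0.206] pointing down, gripper open.
Joint ranges: [-3.1, 3.1], [-0.76, 2.03], [0.27, 2.55], [-1.08, 4.22], [0.17, 2.65], [-2.57, 2.57]. Speed limits (rad/s): [2.79, 2.79, 3.14, 3.14, 3.14, 3.14].

### API

Orientations are given as [roll, pitch, yaw] about the fixed x, y, z axes, in that order (R = Rz(yaw) Ry(pitch) Rx(roll)).
In Python, from plant import bot, cams gives the robot as it stands. The module is installed in compiled form; this text tells all that it offers.
- The arm moves only by the tool play_rows, never from a script. Its argument "commands" is text: rows parted by semicolons, each of 6 numbers parted by spaces: the shift along the world's x, y, z in units of 0.05 m (1.0 is 0.05 m), then the turn, a rotation vector about the world's x, y, z in units of 4 degrees (1.0 is 4 degrees). In form: x y z wx wy wz; .... A call has 1 to 20 rows; each row shifts and turns the commanded pose from where the row before left it; what a row does not reach is not made up. A row lasts 1/8 s, in which the tool goes at most 62.5 mm and 10.7 degrees, less where a joint would pass 70% of its speed; a pose out of reach is approached as far as the arm can. A call with a number of a shift or a turn outside -1 to 1 is refused whole. A call with a gripper value outside its range is refused whole. "gripper" is the opening, from 0 (shut) to 1 (fully open), set as the call begins (left out, the last holds). The fingers move at their own pace and stop on an object; "force" is the grip in N (left out, the last holds). Time passes only in rows, so rows that do not move let the fingers close. It gives the time, the measured TCP pose, the force, the opening and the grip force at its end, in the units of the state.
- bot.get_state(): the state, without advancing time (a new reading comes with each control period).
- cams.grab_frame(name): name is "scene" or "top" or "wrist"; returns the picture (480x640x3 uint8, red, green, blue); there is no depth.
- cams.calibration(name): a dict with "fx", "fy", "cx", "cy" (pixels), "R" (3x3) and "t" (3): a world point X has camera coordinates R X + t. Camera axes: x right, y down, z forward; pixel columns grow to the right and rows downward; lengths in m; the calibration is good to about 2 mm. A picture is of the moment at which its call begins: read the wrist's pose just before it. calibration takes no time and is no camera call; for the wrist camera it gives the pose at the moment of the call.
- bot.hand_in(): hands the job in; it is judged then, once.
The state is a dict: "time": time; "joints": joint angles; "qd": joint speeds; "joint_torque": joint torques, N m; "position": TCP position; "eef_rot": TCP orientation; "wrist_force": force on the tool from outside, world axes, zero at the start; "ft_torque": the same for the moment, N m; "opening": opening from 0.0 (shut) to 1.0 (fully open); "grasp_force": force on a finger pad.
Only numpy, scipy, OpenCV 4.12 (cv2) and the standard library are available. Lean on these libraries where they do the work, as an engineer would, in place of code of your own. Each camera call takes 0.05 s, during which the arm holds its last target. There are 200 camera calls.

## Working session

There is one attempt and no reset: what is moved stays moved. The work goes in short steps, Python scripts to look and compute and a tool call to move; the robot and the scene stay as the last step left them, time stands still between calls to the robot, and variables do not carry over. Pictures are saved under pics/ and viewed, at most 10 in all, crops included, and the job is handed in when it is done.

Besides the shell and the picture viewer there is one more tool, called after "Emit:" as name(argument=value, ...), one argument or row to a line, values as JSON. play_rows: Moves the arm, as the interface text tells. Its arguments: {"type":"object","properties":{"commands":{"type":"string"},"gripper":{"type":"number"},"force":{"type":"number"}},"required":["commands"]}

```bash
mkdir -p pics
python3 - <<'E'
from plant import bot,cams
import cv2,numpy as np
for n in("scene","top"):
    cv2.imwrite(f"pics/{n}0.png",cams.grab_frame(n)[:,:,::-1])
    c=cams.calibration(n);print(n,c["fx"],c["cx"],c["cy"],np.round(c["R"],3).tolist(),np.round(c["t"],3), np.round(-np.array(c["R"]).T@c["t"],3))
s=bot.get_state();print(s)
E
```

```text
scene 583.5719936712651 320.40612836024434 246.08524590697525 [[-0.892, 0.453, -0.007], [0.381, 0.743, -0.55], [-0.244, -0.493, -0.835]] [ 0.486 -0.202  1.38 ] [0.847 0.61  1.044]
top 595.4245027384383 324.3298886289348 240.04928854587376 [[-0.022, -1.0, 0.007], [-0.999, 0.022, -0.042], [0.042, -0.008, -0.999]] [0.032 0.529 1.303] [0.474 0.03  1.324]
{'time': 0.1, 'joints': array([ 1.06387638e+00,  8.79110775e-02,  1.37206634e+00, -1.16833798e-05,
        1.68358745e+00, -1.03107968e-01]), 'qd': array([-0.00039723,  0.00071409, -0.00287162, -0.00102786, -0.00064759,
        0.00205056]), 'joint_torque': array([ 1.55336147e-03, -3.41251731e+01, -3.03301191e+01,  7.18871830e-02,
        3.04766418e-02, -1.07644237e-04]), 'position': array([0.21588871, 0.50533879, 0.20442348]), 'eef_rot': array([-3.13962972e+00, -1.91440481e-04,  2.73777918e+00]), 'wrist_force': array([-0.01033354,  0.46996937, -0.8452428 ]), 'ft_torque': array([-0.00583386,  0.01920783, -0.03225146]), 'grasp_force': 0.0, 'opening': 1.0004234231885023}
```

View pics/scene0.png

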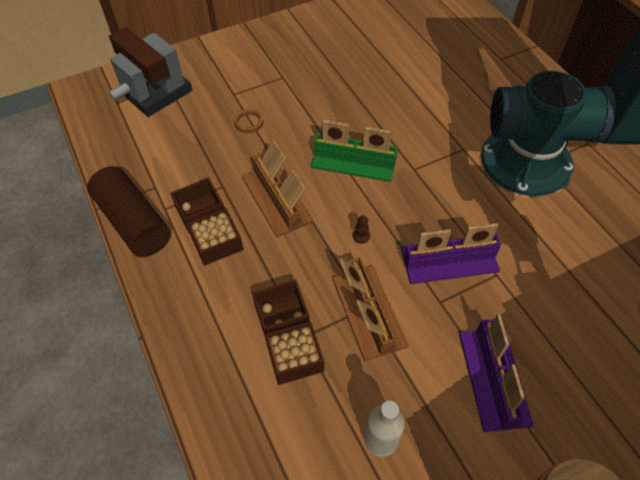

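View pics/top0.png

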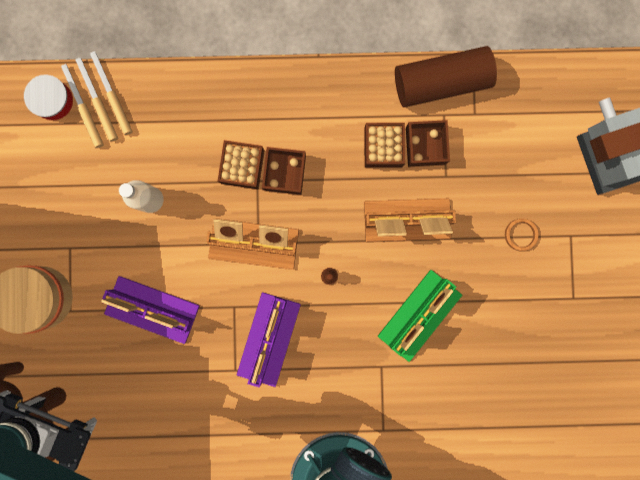

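The top view has up = +x and left = +y. Stand candidates are brown left (253,243), brown right (409,220), purple (150,310) and (268,340), and green (420,315); only the two brown ones count.
- **Brown left:** both discs are up. Its full bin is left (240,163) and its low bin right (285,170), so the right tag must come towards the robot.
- **Brown right:** both tags are blank. Its full bin is left (385,145) and its low bin right (428,143), so the left tag must go away.

I'll check this in a close crop.

Run:
```python
import cv2
a=cv2.imread("pics/top0.png")[120:280,200:465]
cv2.imwrite("pics/crop1.png",cv2.resize(a,None,fx=3,fy=3,interpolation=cv2.INTER_CUBIC))
```

```text
(no output)
```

View pics/crop1.png

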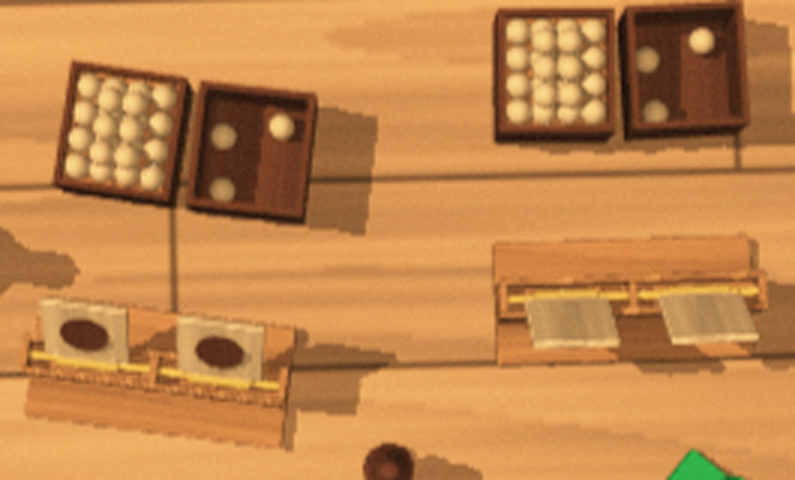

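The crop confirms the choice: crop tag edges are at (178,320)-(265,327) for the left stand's right tag and (533,347)-(618,347) for the right stand's left tag.

```bash
cat > h.py <<'E'
from plant import bot,cams
import numpy as np
def ray(n,px,z):
    c=cams.calibration(n);R=np.array(c["R"]);o=-R.T@c["t"]
    d=R.T@np.array([(px[0]-c["cx"])/c["fx"],(px[1]-c["cy"])/c["fy"],1]);return o+d*(z-o[2])/d[2]
E
python3 - <<'E'
from h import *
P={"Lr_top":[(178,320),(265,327),.104],"Ll_top":[(43,298),(128,308),.104],"Lrod":[(30,356),(280,387),.053],
"Rl_top":[(533,347),(618,347),.104],"Rr_top":[(672,342),(757,341),.104],"Rrod":[(508,299),(755,292),.053],
"Lboard_front":[(25,413),(292,447),.015],"Rboard_front":[(497,363),(757,355),.015],"Rboard_back":[(494,243),(757,237),.015],"fig":[(388,460),(388,460),.07]}
for k,(a,b,z) in P.items():
    A,B=[ray("top",(p[0]/3+200,p[1]/3+120),z) for p in(a,b)]
    print(k,A.round(3)[:2],B.round(3)[:2],"mid",((A+B)/2).round(3)[:2],"len",np.linalg.norm(A-B).round(3),"yaw",np.degrees(np.arctan2(B[0]-A[0],-(B[1]-A[1]))).round(1))
E
```

```text
Lr_top [0.556 0.154] [0.55  0.094] mid [0.553 0.124] len 0.06 yaw -5.9
Ll_top [0.573 0.245] [0.565 0.188] mid [0.569 0.216] len 0.058 yaw -8.0
Lrod [0.536 0.264] [0.51  0.087] mid [0.523 0.176] len 0.179 yaw -8.3
Rl_top [ 0.532 -0.089] [ 0.531 -0.147] mid [ 0.531 -0.118] len 0.058 yaw -1.3
Rr_top [ 0.533 -0.184] [ 0.533 -0.242] mid [ 0.533 -0.213] len 0.058 yaw -0.6
Rrod [ 0.569 -0.077] [ 0.57  -0.253] mid [ 0.569 -0.165] len 0.177 yaw 0.4
Lboard_front [0.496 0.276] [0.467 0.081] mid [0.481 0.178] len 0.197 yaw -8.5
Rboard_front [ 0.525 -0.071] [ 0.527 -0.262] mid [ 0.526 -0.166] len 0.191 yaw 0.5
Rboard_back [ 0.613 -0.071] [ 0.613 -0.265] mid [ 0.613 -0.168] len 0.194 yaw 0.1
fig [0.456 0.012] [0.456 0.012] mid [0.456 0.012] len 0.0 yaw 180.0
```

Emit:
play_rows(
  commands="0.4 -0.4 0 0 0 0.36;0.72 -0.77 0 0 0 0.36;0.72 -0.77 0 0 0 0.36;0.72 -0.77 0 0 0 0.36;0.72 -0.77 0 0 0 0.36;0.72 -0.77 0 0 0 0.36;0.72 -0.77 0 0 0 0.36;0.72 -0.77 0 0 0 0.36;0.72 -0.77 0 0 0 0.36;0.72 -0.77 0 0 0 0.36;0.3 -0.37 0 0 0 0;0 0 0 0 0 0;0 0 0 0 0 0",
  gripper=0,
)

```text
time: 1.72
position: [0.5742, 0.1221, 0.2055]
eef_rot: [3.141, -0.001, 2.99]
wrist_force: [-0.1, -0.0, 0.5]
opening: 0.004
grasp_force: 0.0
```

Emit:
play_rows(
  commands="0 0 -0.6 0 0 0;0 0 -0.6 0 0 0;0 0 -0.6 0 0 0;0 0 -0.6 0 0 0;0 0 0 0 0 0;0 0 0 0 0 0",
)

```text
time: 2.48
position: [0.5754, 0.1219, 0.0872]
eef_rot: [3.141, 0.002, 2.991]
wrist_force: [-0.5, 0.8, -0.6]
opening: 0.006
grasp_force: 0.0
```

Run:
```python
from h import *
import cv2
print(bot.get_state()["position"],bot.get_state()["wrist_force"])
cv2.imwrite("pics/w1.png",cams.grab_frame("wrist")[:,:,::-1])
```

```text
[0.57538155 0.12192454 0.0871552 ] [-0.48490433  0.76105839 -0.64935029]
```

View pics/w1.png

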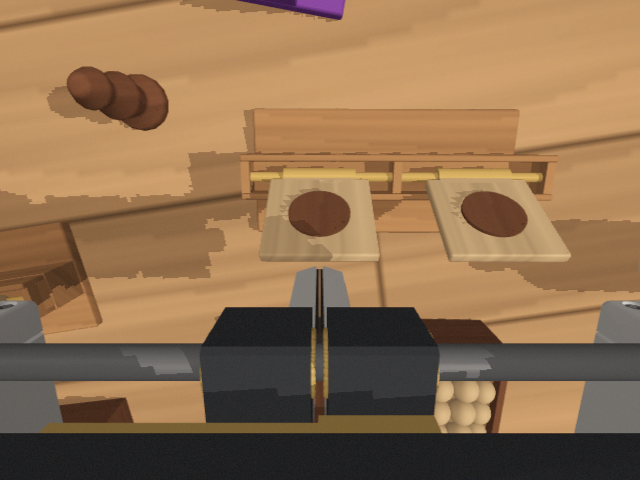

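The shut fingers (320,270) sit centred just behind the right tag (disc at 320,213). I'll push it towards the robot and then lift.

Emit:
play_rows(
  commands="-0.2 0.03 0 0 0 0;-0.2 0.03 0 0 0 0;-0.2 0.03 0 0 0 0;-0.2 0.03 0 0 0 0;-0.2 0.03 0 0 0 0;-0.2 0.03 0 0 0 0;-0.2 0.03 0 0 0 0;0 0 0 0 0 0;0.1 0 0.2 0 0 0;0.1 0 0.6 0 0 0;0 0 0.6 0 0 0;0 0 0.6 0 0 0;0 0 0.4 0 0 0;0 0 0 0 0 0;0 0 0 0 0 0",
)

```text
time: 4.4
position: [0.5146, 0.1312, 0.2044]
eef_rot: [-3.141, -0.002, 2.989]
wrist_force: [-0.4, 0.6, 0.0]
opening: 0.003
grasp_force: 0.0
```

Run:
```python
from h import *
import cv2
cv2.imwrite("pics/s2.png",cams.grab_frame("scene")[:,:,::-1])
```

```text
(no output)
```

View pics/s2.png

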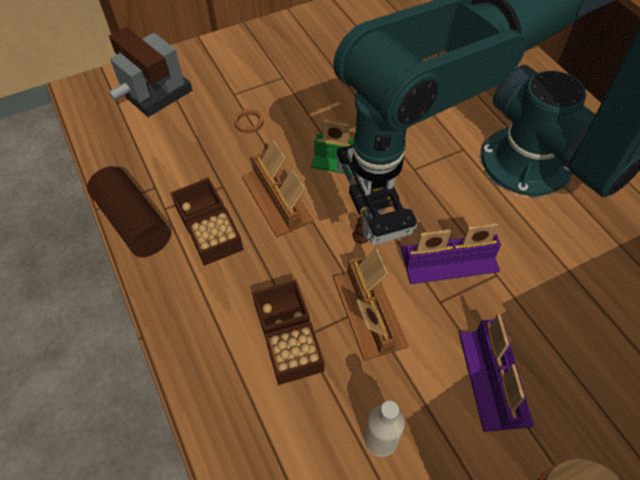

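The tag at (373,272) is now blank-up, and the board, bins and other things have not moved. Next is the left tag of the right stand, pushed from the robot's side.

Emit:
play_rows(
  commands="0 -0.4 0 0 0 0.3;0 -0.8 0 0 0 0.4;-0.1 -0.9 0 0 0 0.4;0 -0.9 0 0 0 0.4;0 -0.9 0 0 0 0.4;0 -0.7 0 0 0 0.2;0 -0.4 0 0 0 0;0 0 0 0 0 0;0 0 0 0 0 0",
)

```text
time: 5.58
position: [0.5101, -0.1176, 0.2052]
eef_rot: [3.141, -0.001, 3.137]
wrist_force: [0.8, -0.1, -0.3]
opening: 0.003
grasp_force: 0.0
```

Emit:
play_rows(
  commands="0 0 -0.4 0 0 0;0 0 -0.6 0 0 0;0 0 -0.6 0 0 0;0 0 -0.6 0 0 0;0 0 -0.15 0 0 0;0 0 0 0 0 0;0 0 0 0 0 0",
)

```text
time: 6.45
position: [0.5112, -0.1187, 0.0898]
eef_rot: [-3.141, 0.003, 3.136]
wrist_force: [-0.3, 0.4, 0.2]
opening: 0.004
grasp_force: 0.0
```

Run:
```python
from h import *
import cv2
cv2.imwrite("pics/w3.png",cams.grab_frame("wrist")[:,:,::-1])
```

```text
(no output)
```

View pics/w3.png

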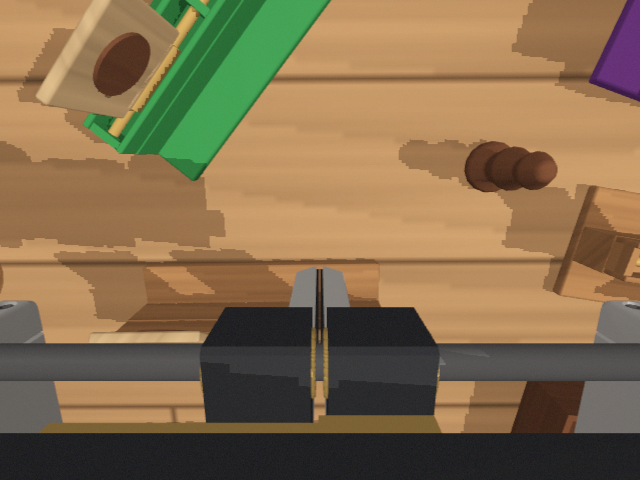

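The fingers (320,270) are in front of the tag, over the front edge of the board, with nothing touching. I'll push +x, then lift and retreat.

Emit:
play_rows(
  commands="0.2 0 0 0 0 0;0.2 0 0 0 0 0;0.2 0 0 0 0 0;0.2 0 0 0 0 0;0.2 0 0 0 0 0;0.2 0 0 0 0 0;0.2 0 0 0 0 0;0 0 0 0 0 0;-0.1 0 0.2 0 0 0;-0.1 0 0.6 0 0 0;0 0 0.6 0 0 0;0 0 0.6 0 0 0;0 0 0.4 0 0 0;-0.6 0 0 0 0 0;-0.8 0 0 0 0 0;-0.8 0 0 0 0 0;-0.8 0 0 0 0 0;-0.6 0 0 0 0 0;0 0 0 0 0 0;0 0 0 0 0 0",
)

```text
time: 9.0
position: [0.3905, -0.1188, 0.2086]
eef_rot: [-3.141, 0.002, 3.136]
wrist_force: [0.1, -0.7, 0.2]
opening: 0.006
grasp_force: 0.0
```

Run:
```python
from h import *
import cv2
cv2.imwrite("pics/t4.png",cams.grab_frame("top")[:,:,::-1])
```

```text
(no output)
```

View pics/t4.png

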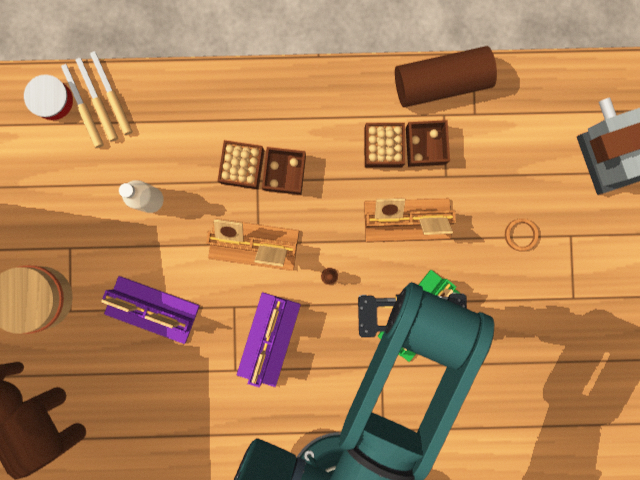

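Both stands are right: discs are up at (228,232) and (390,209) in front of the full bins, and blanks at (270,255) and (437,227) in front of the low ones. Nothing else has moved.

```bash
python3 -c "
from plant import bot
print(bot.hand_in())"
```

```text
the job is handed in; nothing more can be done
None
```

I pushed over the two wrong tags and left the other two alone; the last top picture shows discs up in front of both full bins, blanks in front of both nearly empty ones, and nothing else visibly moved. The job was handed in at about 9 s, with no verdict shown.

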